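# Zero the bench comparator and work its setting master loose

### The arm

A 7-joint arm with a two-finger parallel gripper is mounted at the origin on the work surface. World frame = base frame: x ahead of the robot, y to its left, z up, the work surface at z = 0. Lengths are in m, angles in degrees, forces in N, time in s.
With the tool pointing down it reaches from about 0.425 to 0.875 m from the base axis. Payload 4.7 kg.
Tool frame: the origin (TCP) lies at the very end of the fingers, on their centre line; the grasp point (between the pads) lies 19 mm behind it; z points along the fingers, x is the direction in which the jaws open and shut, and the axes are right-handed (so a half turn about z gives the same grasp; the last joint's range is limited). The gripper opens to 87 mm and grips with 3 to 60 N. Pads are 19 mm wide; open, the fingers measure 117 mm over their backs; the gripper's body (75 mm by 190 mm) begins 51 mm behind the grasp point.
Start: joints at [-74.364, 18.392, -4.016, 83.108, 1.295, 78.541, -3.26], TCP at [0.166, 0.628, 0.197] pointing down, gripper open.
Joint ranges: [-163.93, 163.93], [-17.29, 119.83], [-79.2, 71.16], [3.27, 140.29], [-89.18, 269.18], [5.43, 117.66], [-154.24, 154.24]. Speed limits (degrees/s): [147.25, 147.25, 180, 180, 180, 180, 180].

### API

Orientations are given as [roll, pitch, yaw] about the fixed x, y, z axes, in that order (R = Rz(yaw) Ry(pitch) Rx(roll)).
In Python, from cell import sensors, vision, env gives the robot as it stands.
- The arm moves only by the shell command python3 -m inch 'ROWS' [OPENING] [FORCE]. ROWS is a JSON object of lists of equal length, an entry for each row: "dp": the shift along the tool's x, y, z in m, a list of three; "turn": the turn about the tool's z in degrees. A call has 1 to 8 rows; each row shifts and turns the commanded pose from where the row before left it, along the tool's axes as they then stand; what a row does not reach is not made up. A row lasts 1/8 s, in which the tool goes at most 62.5 mm and 10.7 degrees, less where a joint would pass 70% of its speed; a pose out of reach is approached as far as the arm can. A call is refused whole if a number of a shift passes 0.0625 or a number of a turn 10.7, either way. A call with a gripper value outside its range is refused whole. OPENING is the closure, from -1 (fully open) to 1 (shut), set as the call begins (- or left out, the last holds). The fingers move at their own pace and stop on an object; FORCE is the grip in N (left out, the last holds). Time passes only in rows, so rows that do not move let the fingers close. It gives the time, the measured TCP pose, the force and the opening at its end, in the units of the state.
- sensors.get_obs(): the state, without advancing time (a new reading comes with each control period).
- vision.read_camera(name): name is "scene" or "top" or "wrist"; returns the picture (480x640x3 uint8, blue, green, red); there is no depth.
- vision.get_calibration(name): a dict with "K" (3x3 intrinsics, pixels), "pose" (4x4, takes a point from camera to world coordinates). Camera axes: x right, y down, z forward; pixel columns grow to the right and rows downward; lengths in m; the calibration is good to about 2 mm. A picture is of the moment at which its call begins: read the wrist's pose just before it. get_calibration takes no time and is no camera call; for the wrist camera it gives the pose at the moment of the call.
- env.sign_off(): hands the job in, once; it reports no verdict.
The state is a dict: "time_s": time; "qpos": joint angles; "joint_velocities": joint speeds; "effort": joint torques, N m; "tool_pos": TCP position; "tool_rot": TCP orientation; "force": force on the tool from outside, world axes, zero at the start; "wrist_torque": the same for the moment, N m; "grip_width": finger opening in m.
Only numpy, scipy, OpenCV 4.12 (cv2) and the standard library are available. Lean on these libraries where they do the work, as an engineer would, in place of code of your own. Each camera call takes 0.05 s, during which the arm holds its last target.

### The job

Zero the dial gauge on its setting master: turn the bezel until the broad zero mark stands under the pointer, then let go. The master sits tight in its nest, so take it by the head and, rather than pulling it straight, rock it well over from side to side, across the gauge's spindle and never against it, working it up until it frees. Finish holding it in the gripper, still and upright just clear above the nest so that the seat can be wiped: do not put it down or let go, keep the bezel's setting, and leave the things lying around alone.

Things in the scene. Friction and masses are not known exactly. Their poses are not given: they have to be found in the camera images.
- comparator: Fixed bench comparator: dark steel base plate 210 x 110 x 16 mm on the bench, origin at the centre of its underside, x axis the long way. At x = -45 mm a dial gauge lies face up, its 8 mm stem pointing along +x through a split clamp (18 x 26 mm at x = -3 mm, top 62 mm above the bench). At x = +55 mm is the nest with the setting master. The gauge's spindle runs along x.
- nest_mouth (a point): Centre of the nest's opening, level with the top of its walls, 39 mm above the bench. The nest is four steel walls, outside 62 x 58 mm (x, y), around a pocket 37.6 x 33.6 mm (x, y). The master's foot stands in it on a rest button 10 mm across, 19 mm above the bench, against the pocket's +x wall, and can dip about 0.1 rad to either y side.
- nest_pins (a point): Midpoint between four sprung thrust pins, two in each of the nest's y walls, 27 mm above the bench. They grip the foot by friction, about 38 N a side: a straight pull takes 55 to 85 N. While the master tilts about this point (head to +y, then -y, 0.1 rad each way) the pins slip and it can be raised 1 to 2 mm a swing with little force. Raised 10 to 12 mm it is past them and loose.
- dial_center (a point): On the axis of the dial gauge, 63 mm above the bench. The knurled bezel is 60 mm in diameter, from 57 to 68 mm above the bench; the gauge's body below it is 54 mm in diameter, underside 39 mm above the bench. Axes as the comparator's.
- bezel (a joint): Angle of the bezel, which carries the dial face, in rad; grows counter-clockwise seen from above; 0 with the zero mark at the side away from the stem (comparator -x). It turns from -2.2 to 2.2 and stays where it is left (friction 0.04 N m).
- zero_mark (a point): the zero mark, a broad black bar 7.5 x 4 mm on the white dial face (the other graduations are thin), 22.5 mm from the dial's axis; turns with the bezel
- pointer_tip (a point): Near the end of the gauge's black pointer, 22.5 mm from the dial's axis, 63 mm above the bench. The pointer follows the spindle (1 turn for 10 mm) and swings when the master moves or leaves; the bezel does not turn it.
- plunger (a joint): Travel of the gauge's spindle, a thin rod along the comparator's x, 50 mm above the bench, lightly sprung against the master's gauging land: about 0 (-0.0004) with the master home, grows as it is pushed in, -0.002 m when it touches nothing. It must not be pushed in more than 2 mm.
- master: Loose setting master, plain steel, 0.5 to 0.7 kg, 86 mm tall, origin at the centre of its underside. Foot and body 36 x 30 mm (x, y), 46 mm high; above it the head, 28 x 26 mm (x, y), 46 to 86 mm up: grip it there across y. A gauging land stands 3 mm out of its -x face, 25 to 39 mm up. At the start it is home in the nest, its axes as the comparator's.
- master_head (a point): centre of the top of the master's head, 86 mm above its underside
- tool_holder: bystander: steel milling chuck standing taper up, 46 mm in diameter, 124 mm tall, origin at its underside
- collet: bystander: steel collet, 33 mm in diameter, 34 mm tall, origin at its underside
- spanner: bystander: open-ended spanner lying flat on the bench at the comparator's +y side, about 50 mm from the plate

How it is judged (in metres and radians):
On the way, in this order (a step that is already met when the one before it is completed fails the run):
1. with the master home, the zero mark stands under the pointer (within 2.2 mm) and the bezel is let go (distance between zero_mark and pointer_tip below 0.0022 m and contact force between the fingers and bezel below 0.2 N and height (world z) of master below 0.021 m), for 0.2 s.
2. the master, still gripped in the nest, is rocked over to one side (its top 2.5 mm or more towards the comparator's +y) (y of master_head in the frame of comparator above 0.0025 m and height (world z) of master below 0.0285 m).
3. risen 1 mm or more but still gripped in the nest, it is rocked over to the other side (its top 2.5 mm or more towards -y) (y of master_head in the frame of comparator below -0.0025 m and height (world z) of master between 0.02 and 0.0285 m).
At the end, for the whole second after the job is handed in: the master is held by the fingers, still, upright within 10 degrees, its underside 3 to 30 mm above the top of the nest and within 20 mm of being over its middle, touching neither nest nor spindle; the bezel is still within 0.2 rad of the zero setting (height (world z) of master between 0.042 and 0.069 m and horizontal distance between master and nest_mouth below 0.02 m and angle between master's own z axis and vertical below 0.17 rad and contact force between master and comparator below 0.3 N and contact force between the fingers and master above 3 N and linear speed of master below 0.02 m/s and value of joint bezel between -0.2 and 0.2 rad); the arm keeps its last pose, push and grip.
It fails at once if the gauge's spindle is driven in by more than 2 mm (value of joint plunger above 0.002 m).
It fails at once if a bystander is disturbed (distance of any of tool_holder, collet, spanner from where it was at the start of the episode above 0.02 m or angle between tool_holder's own z axis and vertical above 0.3 rad).
It also fails if it takes over 64 s, if anything falls off the work surface, if the arm or the gripper's body presses on something with over 40 N, if the wrist force passes 120 N, or if a joint passes its speed limit or range.

## Working session

There is one attempt and no reset: what is moved stays moved. The work goes in short steps, Python scripts to look and compute and a shell command to move; the robot and the scene stay as the last step left them, time stands still between calls to the robot, and variables do not carry over. Pictures are saved under pics/ and viewed, and the job is handed in when it is done.

```bash
mkdir -p pics; ls; python3 - <<'E'
from cell import sensors, vision, env
import cv2, numpy as np
np.set_printoptions(precision=4,suppress=True)
print(sensors.get_obs())
for n in ["scene","top","wrist"]:
    c=vision.get_calibration(n); print(n,np.array(c["K"]),np.array(c["pose"]))
    cv2.imwrite(f"pics/{n}0.png",vision.read_camera(n))
E
```

```text
pics
{'time_s': 0.0, 'qpos': array([-74.364 ,  18.4359,  -4.0184,  83.176 ,   1.2979,  78.5398,
        -3.2589]), 'joint_velocities': array([-0.0611,  0.0563,  0.0315,  0.1422, -0.0173,  0.0219, -0.0011]), 'effort': array([ -0.0005, -49.1271,  -0.4044, -31.2541,  -0.0642,   0.0433,
         0.0002]), 'tool_pos': array([0.1662, 0.6278, 0.1962]), 'tool_rot': array([179.9923,   0.1063,  75.1783]), 'force': array([0.2017, 0.4945, 0.0838]), 'wrist_torque': array([-0.0061,  0.0045, -0.0216]), 'grip_width': 0.08740796219032106}
scene [[481.1969   0.     321.8845]
 [  0.     481.1969 238.3731]
 [  0.       0.       1.    ]] [[ 0.8064  0.3515 -0.4756  0.9018]
 [ 0.5913 -0.4671  0.6574 -0.3684]
 [ 0.0089 -0.8113 -0.5845  0.4722]
 [ 0.      0.      0.      1.    ]]
top [[529.2594   0.     321.7704]
 [  0.     529.2594 249.3623]
 [  0.       0.       1.    ]] [[-0.0018 -0.9941  0.1086  0.5211]
 [-1.      0.0009 -0.008   0.0803]
 [ 0.0078 -0.1086 -0.9941  0.7628]
 [ 0.      0.      0.      1.    ]]
wrist [[364.8403   0.     320.9   ]
 [  0.     364.8403 239.0725]
 [  0.       0.       1.    ]] [[ 0.2553  0.9223  0.2902  0.0851]
 [ 0.9669 -0.2432 -0.0778  0.6501]
 [-0.0012  0.3005 -0.9538  0.3832]
 [ 0.      0.      0.      1.    ]]
```

View pics/scene0.png

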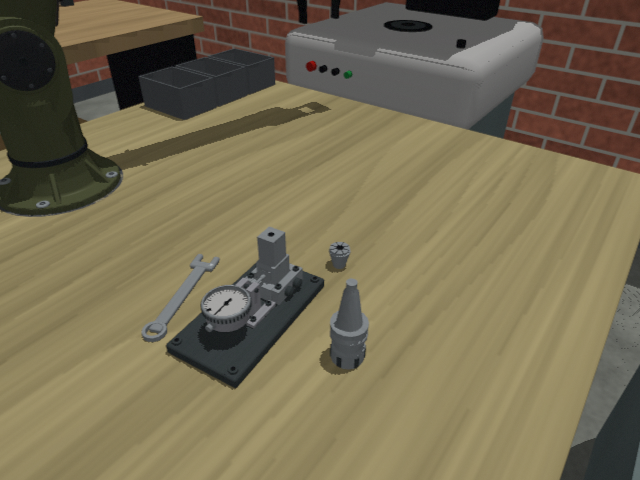

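View pics/top0.png

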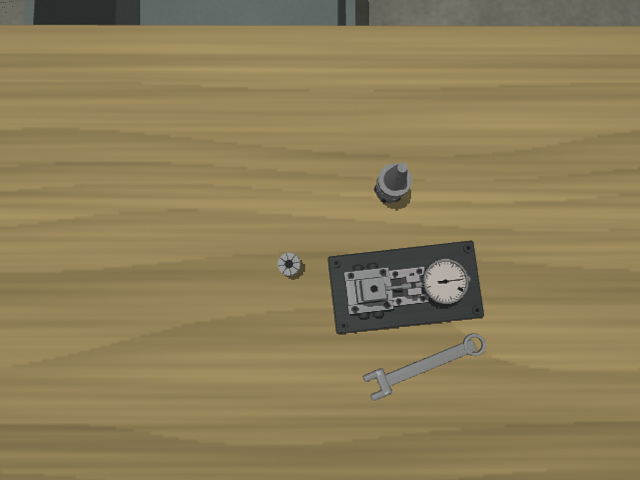

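View pics/wrist0.png

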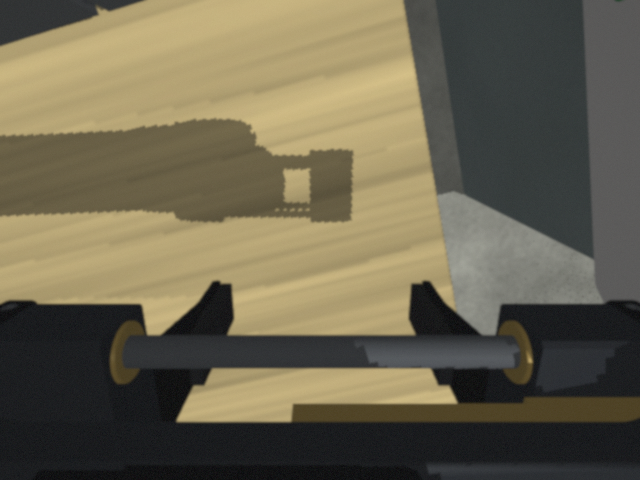

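```bash
python3 - <<'E'
import cv2
im=cv2.imread("pics/top0.png")
cv2.imwrite("pics/crop0.png",cv2.resize(im[230:340,320:490],None,fx=4.6,fy=4.6,interpolation=cv2.INTER_CUBIC))
cv2.imwrite("pics/crop1.png",cv2.resize(im[255:310,415:475],None,fx=10,fy=10,interpolation=cv2.INTER_CUBIC))
E
```

```text
(no output)
```

View pics/crop0.png

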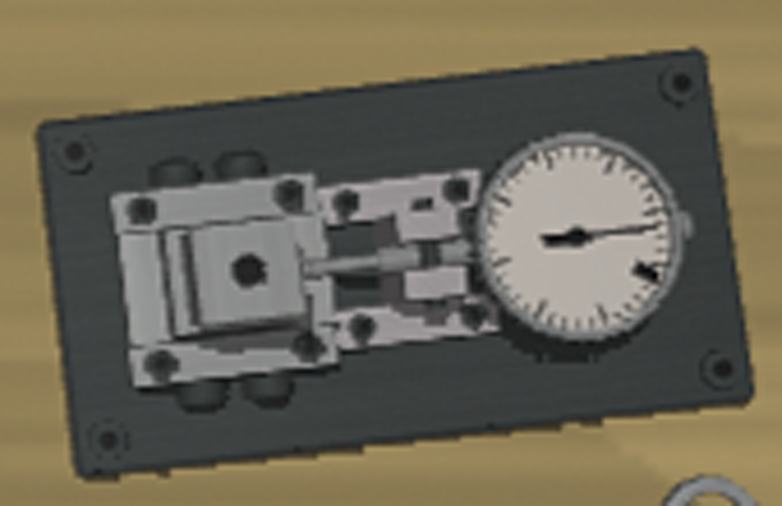

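View pics/crop1.png

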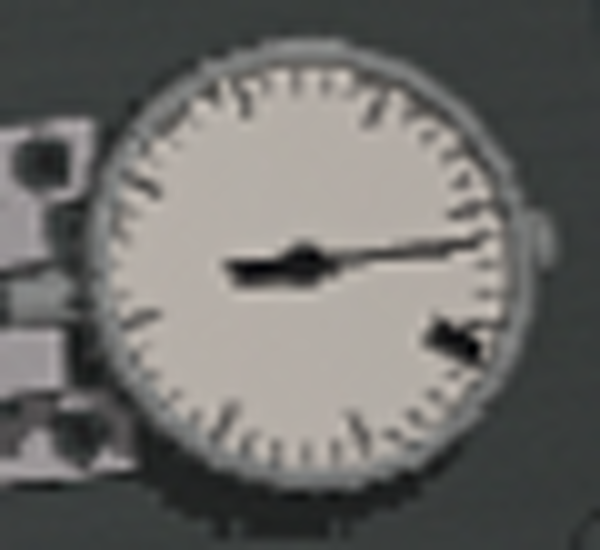

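```bash
cat > h.py <<'E'
from cell import sensors, vision, env
import cv2, numpy as np
from scipy.optimize import least_squares
from scipy.spatial.transform import Rotation as R
np.set_printoptions(precision=4,suppress=True)
def proj(name,P,cal=None):
    c=cal or vision.get_calibration(name); T=np.linalg.inv(np.array(c["pose"])); K=np.array(c["K"])
    p=(T[:3,:3]@np.atleast_2d(P).T+T[:3,3:]).T; q=(K@p.T).T
    return q[:,:2]/q[:,2:]
def ray(name,uv,z,cal=None):
    c=cal or vision.get_calibration(name); T=np.array(c["pose"]); K=np.array(c["K"])
    d=T[:3,:3]@np.linalg.inv(K)@[uv[0],uv[1],1]; return T[:3,3]+d*(z-T[2,3])/d[2]
E
cat > fit.py <<'E'
from h import *
s=4.6
f=lambda u,v,s=4.6,o=(320,230):((u+.5)/s-.5+o[0],(v+.5)/s-.5+o[1])
obs=[f(36,122),f(704,48),f(753,400),f(79,478),f(250,270),f(305,262,10,(415,255))]
# crop corners: TL=(+x,-y) TR=(-x,-y) BR=(-x,+y) BL=(+x,+y)
P=np.array([[.105,-.055,.016],[-.105,-.055,.016],[-.105,.055,.016],[.105,.055,.016],[.055,0,.105],[-.045,0,.066]])
def w(q):
    c,s_=np.cos(q[2]),np.sin(q[2]); return np.c_[P[:,0]*c-P[:,1]*s_+q[0],P[:,0]*s_+P[:,1]*c+q[1],P[:,2]]
r=least_squares(lambda q:(proj("top",w(q))-obs).ravel(),[.49,-.05,1.68],loss="soft_l1")
q=r.x; print("pose",q,np.degrees(q[2]));print((proj("top",w(q))-obs))
print("nest",w(q)[4],"dial",w(q)[5])
# bystanders & scene check
print("holder",ray("top",(392,190),0),"collet",ray("top",(290,268),0))
print("scene proj",proj("scene",w(q)))
for n,uv in (("mark",(455,341)),("ptr",(480,240))):
    p=ray("top",f(*uv,10,(415,255)),.063)-w(q)[5]; a=np.arctan2(p[1],p[0])-q[2]-np.pi; print(n,np.degrees((a+np.pi)%(2*np.pi)-np.pi),np.hypot(*p[:2]))
E
python3 fit.py
```

```text
pose [ 0.5504 -0.0435  1.6821] 96.37963197964861
[[-0.468  -0.2174]
 [ 0.6521 -0.5763]
 [ 1.2518  0.1777]
 [-0.8326  0.3687]
 [-0.6622  0.0382]
 [ 0.3732  0.0774]]
nest [0.5443 0.0112 0.105 ] dial [ 0.5554 -0.0882  0.066 ]
holder [ 0.6921 -0.0291  0.    ] collet [0.5774 0.1201 0.    ]
scene proj [[325.1217 278.5222]
 [234.6995 381.5803]
 [164.0251 344.5592]
 [263.1982 254.9778]
 [270.9765 234.5538]
 [225.671  301.5096]]
mark -33.65058463064635 0.022296272624043552
ptr 1.1957810991444653 0.02374802789481613
```

```bash
python3 -m inch '{"dp":[[-0.037,0.035,0],[-0.037,0.035,0],[-0.037,0.035,0],[-0.037,0.035,0],[-0.037,0.035,0],[-0.037,0.035,0],[-0.037,0.035,0],[-0.037,0.035,0]],"turn":[0,0,0,0,0,0,0,0]}' -1 30
python3 -m inch '{"dp":[[-0.037,0.035,0],[-0.037,0.035,0],[-0.037,0.035,0],[-0.037,0.035,0],[-0.037,0.035,0],[-0.037,0.035,0],[-0.037,0.035,0],[-0.037,0.035,0]],"turn":[0,0,0,0,0,0,0,0]}'
```

```text
time_s: 1.15
tool_pos: [0.3619, 0.2689, 0.1972]
tool_rot: [180.0, -0.0, 75.2]
force: [0.8, -0.2, -0.1]
grip_width: 0.0873
time_s: 2.15
tool_pos: [0.5568, -0.0884, 0.1972]
tool_rot: [180.0, -0.0, 75.2]
force: [1.9, -0.0, -0.3]
grip_width: 0.0868
```

```bash
python3 -m inch '{"dp":[[0,0,0],[0,0,0],[0,0,0],[0,0,0],[0,0,0],[0,0,0],[0,0,0],[0,0,0]],"turn":[10.5,10.5,10.5,10.5,10.5,10.5,10.5,10.5]}'
python3 -m inch '{"dp":[[0,0,0],[0,0,0]],"turn":[9.8,0]}'
python3 - <<'E'
from h import *
o=sensors.get_obs();print(o["tool_pos"],o["tool_rot"],o["qpos"])
c=vision.get_calibration("wrist");im=vision.read_camera("wrist")
for p in ([.5554,-.0882,.063],[.5443,.0112,.105]): print(proj("wrist",p,c))
cv2.imwrite("pics/w1.png",im)
E
```

```text
time_s: 3.15
tool_pos: [0.5559, -0.0871, 0.197]
tool_rot: [-180.0, 0.0, -9.2]
force: [0.4, 0.8, -0.4]
grip_width: 0.0872
time_s: 3.4
tool_pos: [0.556, -0.0871, 0.197]
tool_rot: [180.0, 0.0, -18.5]
force: [0.0, 0.3, -0.5]
grip_width: 0.0873
[ 0.556  -0.0871  0.197 ] [179.9919   0.0233 -18.5103] [-38.0325   9.8713  49.7855  97.3201  -7.735   76.4139  -5.3485]
[[321.9327 221.992 ]]
[[264.1319 115.5496]]
```

View pics/w1.png

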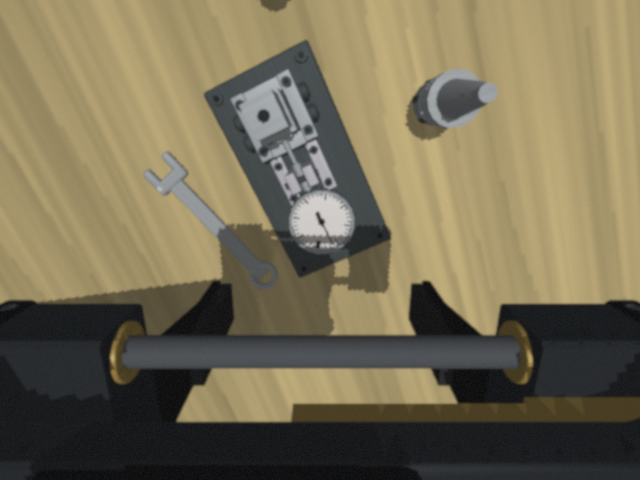

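```bash
python3 -m inch '{"dp":[[0,0.0012,0.03],[0,0,0.03],[0,0,0.03],[0,0,0.03],[0,0,0.02],[0,0,0.011],[0,0,0],[0,0,0]],"turn":[0,0,0,0,0,0,0,0]}'
python3 -m inch '{"dp":[[0,0,0],[0,0,0],[0,0,0],[0,0,0],[0,0,0],[0,0,0]],"turn":[0,0,0,0,0,0]}' 1 15
```

```text
time_s: 4.45
tool_pos: [0.5567, -0.0885, 0.0472]
tool_rot: [-180.0, -0.1, -18.6]
force: [0.6, 0.1, 0.1]
grip_width: 0.0871
time_s: 5.2
tool_pos: [0.5559, -0.0884, 0.0462]
tool_rot: [-180.0, -0.0, -18.6]
force: [-0.5, -0.5, 0.1]
grip_width: 0.0353
```

```bash
python3 - <<'E'
from h import *
o=sensors.get_obs();print(o["tool_pos"],o["grip_width"],o["force"],o["wrist_torque"])
a=vision.read_camera("scene");b=vision.read_camera("wrist")
cv2.imwrite("pics/s2.png",cv2.resize(a[200:400,120:390],None,fx=2.9,fy=2.9));cv2.imwrite("pics/w2.png",b)
E
```

```text
[ 0.5559 -0.0884  0.0462] 0.03529497958889702 [-0.4816 -0.4608  0.145 ] [-0.1359  0.0454 -0.0463]
```

View pics/s2.png

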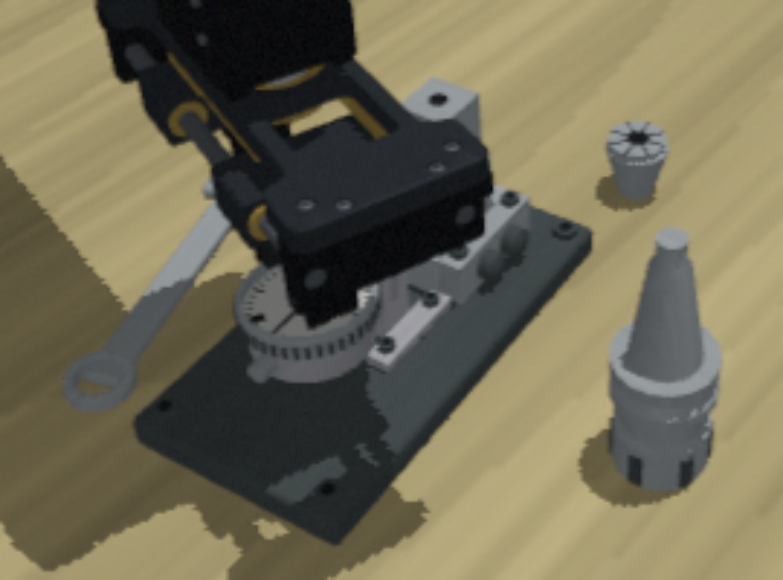

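View pics/w2.png

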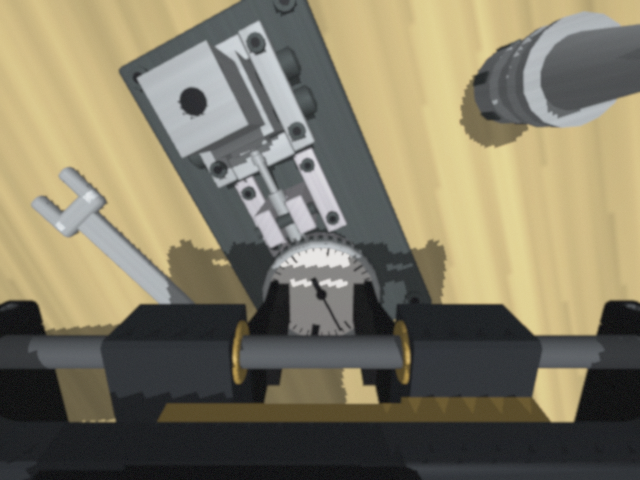

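```bash
python3 - <<'E'
from h import *
o=sensors.get_obs();Rm=R.from_euler("xyz",o["tool_rot"],degrees=True).as_matrix();t=np.array(o["tool_pos"])
cs=vision.get_calibration("scene");cw=vision.get_calibration("wrist")
for x in(-.0176,.0176):
  for z in (0,-.019,-.04):
    p=t+Rm@[x,0,z]; u=proj("scene",p,cs)[0]; print(x,z,p,(u-[120,200])*2.9,proj("wrist",p,cw)[0])
E
python3 -m inch '{"dp":[[0,0,0],[0,0,0]],"turn":[0,0]}'
```

```text
-0.0176 0 [ 0.5392 -0.0827  0.0462] [293.9451 305.4031] [291.3109 281.2759]
-0.0176 -0.019 [ 0.5392 -0.0827  0.0652] [288.9246 273.0406] [288.4002 296.6376]
-0.0176 -0.04 [ 0.5392 -0.0827  0.0862] [283.1541 235.844 ] [284.4403 317.5368]
0.0176 0 [ 0.5725 -0.094   0.0462] [330.6009 353.5342] [354.4524 281.3244]
0.0176 -0.019 [ 0.5725 -0.094   0.0652] [326.0854 320.7923] [357.7184 296.6915]
0.0176 -0.04 [ 0.5725 -0.094   0.0862] [320.8872 283.1   ] [362.1617 317.5981]
time_s: 5.55
tool_pos: [0.5559, -0.0883, 0.0463]
tool_rot: [-180.0, -0.0, -18.6]
force: [1.0, -0.4, 0.6]
grip_width: 0.0073
```

```bash
python3 - <<'E'
from h import *
o=sensors.get_obs();print(o["time_s"],o["grip_width"],o["force"])
im=cv2.imread("pics/w2.png");cv2.imwrite("pics/w2c.png",cv2.resize(im[220:400,220:420],None,fx=3.2,fy=3.2,interpolation=cv2.INTER_CUBIC))
b=vision.read_camera("scene");cv2.imwrite("pics/s3.png",cv2.resize(b[240:340,180:310],None,fx=6,fy=6,interpolation=cv2.INTER_CUBIC))
E
```

```text
5.55 0.007293860656168269 [ 0.9585 -0.4317  0.6314]
```

View pics/w2c.png

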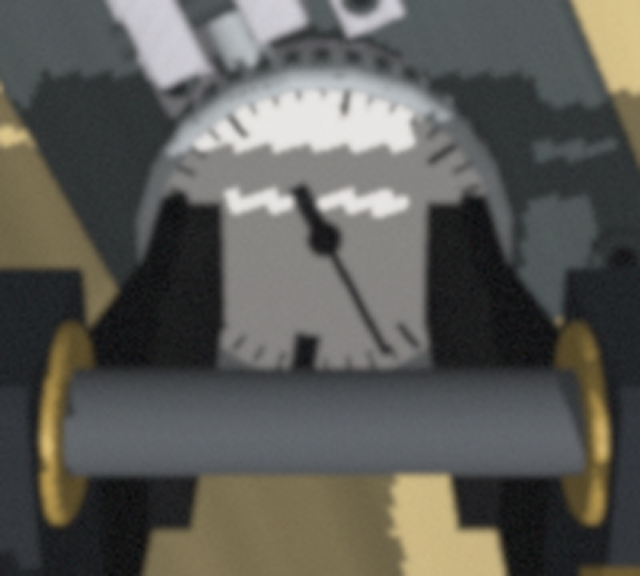

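View pics/s3.png

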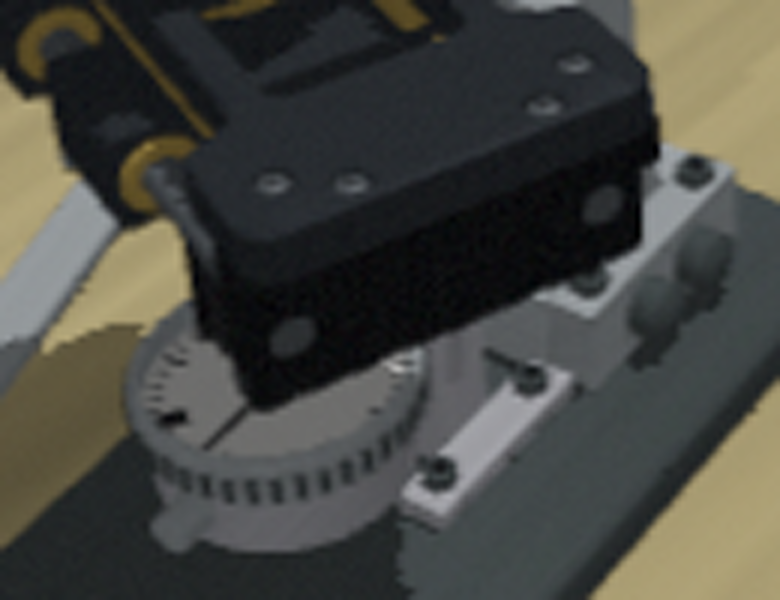

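```bash
python3 -m inch '{"dp":[[0,0,-0.005],[0,0,-0.005],[0,0,-0.005],[0,0,-0.005],[0,0,0]],"turn":[0,0,0,0,0]}'
python3 - <<'E'
from h import *
o=sensors.get_obs();print(o["time_s"],o["grip_width"],o["force"])
b=vision.read_camera("scene");cv2.imwrite("pics/s4.png",cv2.resize(b[240:340,180:310],None,fx=6,fy=6,interpolation=cv2.INTER_CUBIC))
b=vision.read_camera("wrist");cv2.imwrite("pics/w4.png",b)
E
```

```text
time_s: 6.22
tool_pos: [0.5563, -0.0884, 0.0668]
tool_rot: [-180.0, -0.1, -18.6]
force: [-1.0, 0.7, 0.1]
grip_width: 0.0003
6.225 0.0003062501898911333 [-0.9725  0.6764  0.0669]
```

View pics/s4.png

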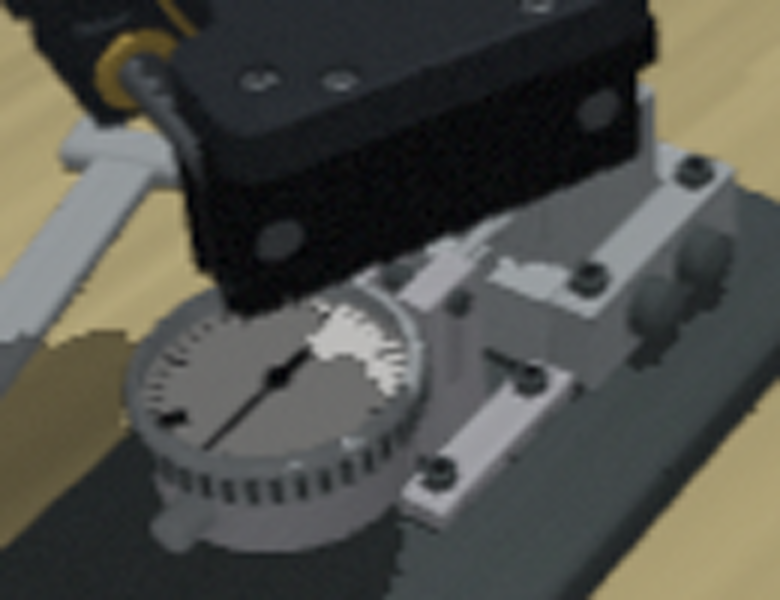

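View pics/w4.png

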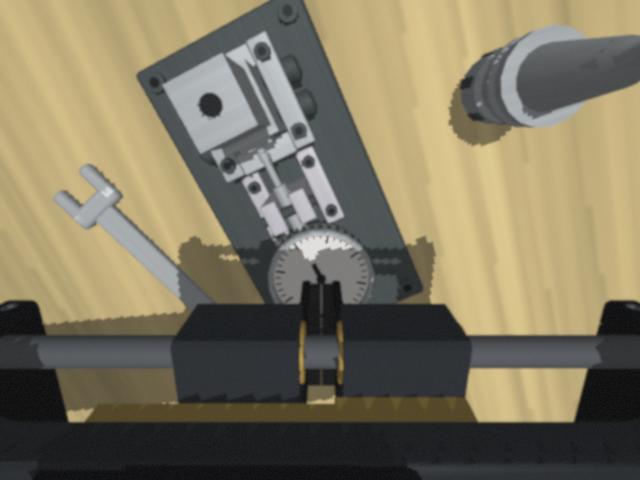

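```bash
python3 - <<'E'
from h import *
o=sensors.get_obs();Rm=R.from_euler("xyz",o["tool_rot"],degrees=True).as_matrix();t=np.array(o["tool_pos"])
cs=vision.get_calibration("scene");cw=vision.get_calibration("wrist")
im=vision.read_camera("scene"); w=vision.read_camera("wrist")
for x in(-.05,0,.05):
  for z in (0,-.019,-.07):
    p=t+Rm@[x,0,z]; u=proj("scene",p,cs)[0]; v=proj("wrist",p,cw)[0]; print(x,z,u,v)
    cv2.circle(im,tuple(int(a) for a in u),1,(0,0,255),-1);cv2.circle(w,tuple(int(a) for a in v),3,(0,0,255),-1)
cv2.imwrite("pics/s5.png",cv2.resize(im[140:340,140:390],None,fx=3.2,fy=3,interpolation=cv2.INTER_CUBIC));cv2.imwrite("pics/w5.png",w)
E
```

```text
-0.05 0 [208.6216 279.4319] [233.1571 281.2113]
-0.05 -0.019 [206.6833 267.98  ] [224.56   296.5665]
-0.05 -0.07 [201.1122 235.0648] [190.2066 357.925 ]
0 0 [225.8629 301.5468] [322.8416 281.2746]
0 -0.019 [224.1464 289.8642] [323.0172 296.6368]
0 -0.07 [219.1929 256.1514] [323.7189 358.0246]
0.05 0 [245.1641 326.3039] [412.5343 281.338 ]
0.05 -0.019 [243.7386 314.4167] [421.4842 296.7071]
0.05 -0.07 [239.6065 279.9586] [457.2493 358.1242]
```

View pics/s5.png

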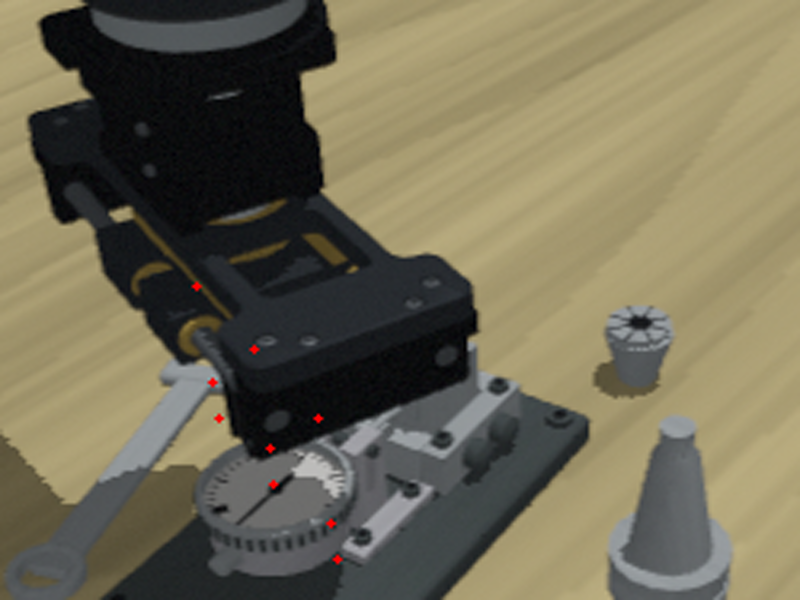

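View pics/w5.png

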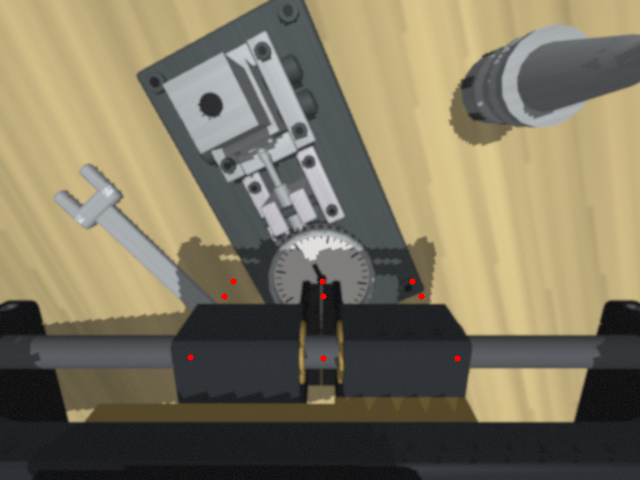

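```bash
python3 -m inch '{"dp":[[0,0,-0.03],[0,0,-0.03],[0,0,-0.03],[0,0,0]],"turn":[0,0,0,0]}' -1
python3 - <<'E'
from h import *
o=sensors.get_obs();Rm=R.from_euler("xyz",o["tool_rot"],degrees=True).as_matrix();t=np.array(o["tool_pos"])
print(t,o["grip_width"])
cs=vision.get_calibration("scene");cw=vision.get_calibration("wrist");ct=vision.get_calibration("top")
im=vision.read_camera("scene"); w=vision.read_camera("wrist");tp=vision.read_camera("top")
for x in(-.05,0,.05):
  for z in (0,-.019,-.07):
    p=t+Rm@[x,0,z]; u=proj("scene",p,cs)[0]; v=proj("wrist",p,cw)[0]
    cv2.circle(im,tuple(int(a) for a in u),1,(0,0,255),-1);cv2.circle(w,tuple(int(a) for a in v),2,(0,0,255),-1)
cv2.imwrite("pics/s6.png",cv2.resize(im[120:340,120:370],None,fx=3,fy=2.7,interpolation=cv2.INTER_CUBIC));cv2.imwrite("pics/w6.png",w);cv2.imwrite("pics/t6.png",tp)
E
```

```text
time_s: 6.92
tool_pos: [0.5575, -0.0887, 0.1584]
tool_rot: [-179.9, -0.2, -18.6]
force: [-0.0, 0.2, -0.3]
grip_width: 0.0322
[ 0.5575 -0.0887  0.1584] 0.03221891218866514
```

View pics/s6.png

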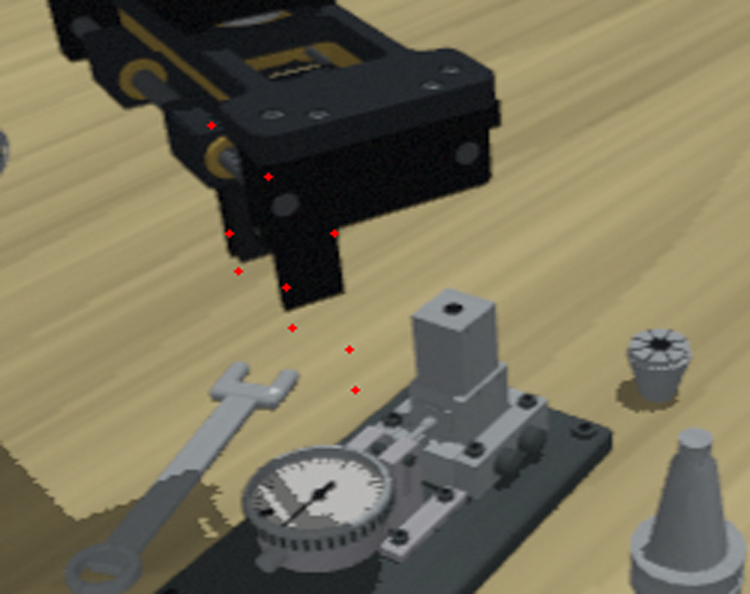

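View pics/w6.png

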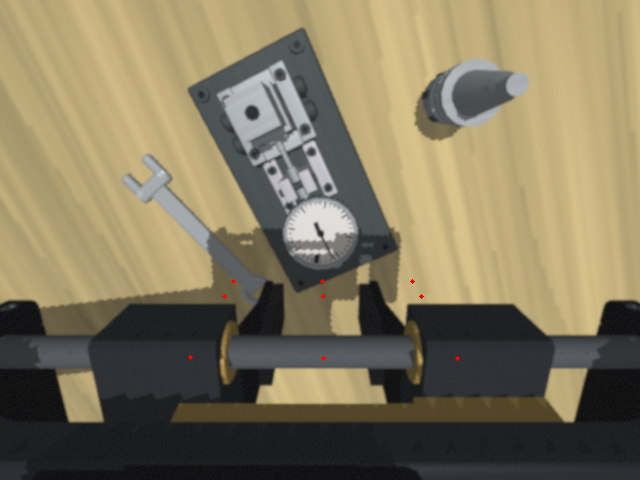

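```bash
python3 -m inch '{"dp":[[0,0,0],[0,0,0],[0,0,0],[0,0,0],[0,0,0],[0,0,0]],"turn":[0,0,0,0,0,0]}' -1
python3 - <<'E'
from h import *
o=sensors.get_obs();Rm=R.from_euler("xyz",o["tool_rot"],degrees=True).as_matrix();t=np.array(o["tool_pos"])
print(t,o["grip_width"],o["tool_rot"],o["qpos"])
cs=vision.get_calibration("scene");cw=vision.get_calibration("wrist");ct=vision.get_calibration("top")
print((np.linalg.inv(Rm)@(np.array(cw["pose"])[:3,3]-t)), Rm.T@np.array(cw["pose"])[:3,:3])
im=vision.read_camera("scene"); w=vision.read_camera("wrist")
cv2.imwrite("pics/s7.png",cv2.resize(im[120:270,120:320],None,fx=4,fy=4,interpolation=cv2.INTER_CUBIC));cv2.imwrite("pics/w7.png",w)
for x in (.0437,.0587):
  for y in (-.0095,.0095):
    for z in (0,-.02,-.025,-.03):
        p=t+Rm@[x,y,z]; print(x,y,z,(proj("scene",p,cs)[0]-[120,120])*4,proj("wrist",p,cw)[0])
E
```

```text
time_s: 7.82
tool_pos: [0.5559, -0.0884, 0.1563]
tool_rot: [-180.0, -0.0, -18.6]
force: [0.3, 0.8, 0.5]
grip_width: 0.0868
[ 0.5559 -0.0884  0.1563] 0.08682672469519409 [-179.9932   -0.0052  -18.6283] [-37.3834  11.8982  49.7456 100.4918  -9.5304  71.9844  -3.9094]
[-0.0011 -0.0835 -0.1869] [[ 1.      0.0007 -0.0002]
 [-0.0006  0.9539  0.3002]
 [ 0.0004 -0.3002  0.9539]]
0.0437 -0.0095 0 [492.7224 556.2285] [402.4047 265.4629]
0.0437 -0.0095 -0.02 [485.9972 495.3501] [410.9579 280.3111]
0.0437 -0.0095 -0.025 [484.2662 479.6805] [413.3848 284.5242]
0.0437 -0.0095 -0.03 [482.5146 463.8245] [415.9464 288.9711]
0.0437 0.0095 0 [427.2522 581.8862] [400.1289 296.7949]
0.0437 0.0095 -0.02 [418.8361 520.5063] [408.1895 314.3844]
0.0437 0.0095 -0.025 [416.6687 504.6993] [410.4681 319.3567]
0.0437 0.0095 -0.03 [414.4751 488.7007] [412.8691 324.5961]
0.0587 -0.0095 0 [519.7592 585.7741] [429.6975 265.483 ]
0.0587 -0.0095 -0.02 [513.5459 524.3663] [441.1204 280.3336]
0.0587 -0.0095 -0.025 [511.9457 508.5512] [444.3616 284.5474]
0.0587 -0.0095 -0.03 [510.3261 492.544 ] [447.7826 288.995 ]
0.0587 0.0095 0 [453.4585 612.4904] [426.6667 296.8149]
0.0587 0.0095 -0.02 [445.5086 550.5866] [437.4326 314.4067]
0.0587 0.0095 -0.025 [443.46  534.635] [440.4759 319.3797]
0.0587 0.0095 -0.03 [441.3861 518.486 ] [443.6827 324.6198]
```

View pics/s7.png

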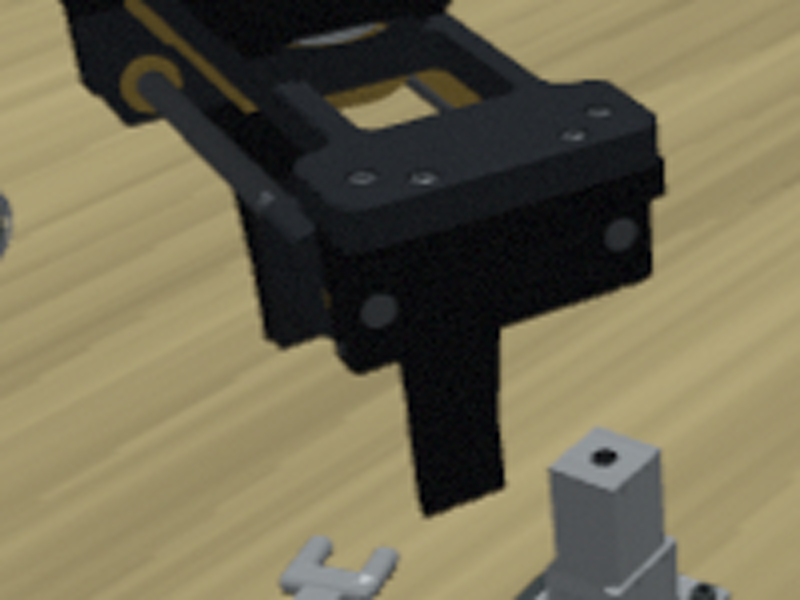

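View pics/w7.png

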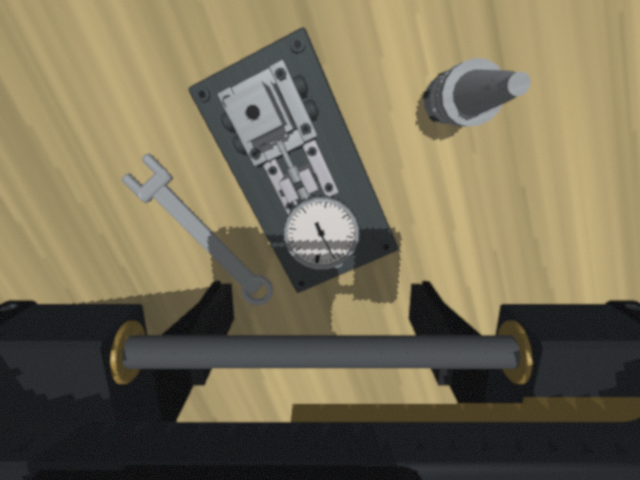

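```bash
python3 -m inch '{"dp":[[0,0,0.03],[0,0,0.03],[0,0,0.03],[0,0,0.02],[0,0,0.01],[0,0,0.005],[0,0,0.005],[0,0,0]],"turn":[0,0,0,0,0,0,0,0]}'
python3 - <<'E'
from h import *
a=vision.read_camera("scene")
cv2.imwrite("pics/s8.png",cv2.resize(a[200:400,120:390],None,fx=2.9,fy=2.9,interpolation=cv2.INTER_CUBIC))
E
```

```text
time_s: 8.93
tool_pos: [0.5561, -0.0884, 0.0265]
tool_rot: [-180.0, -0.0, -18.6]
force: [0.6, -0.2, -0.6]
grip_width: 0.087
```

View pics/s8.png

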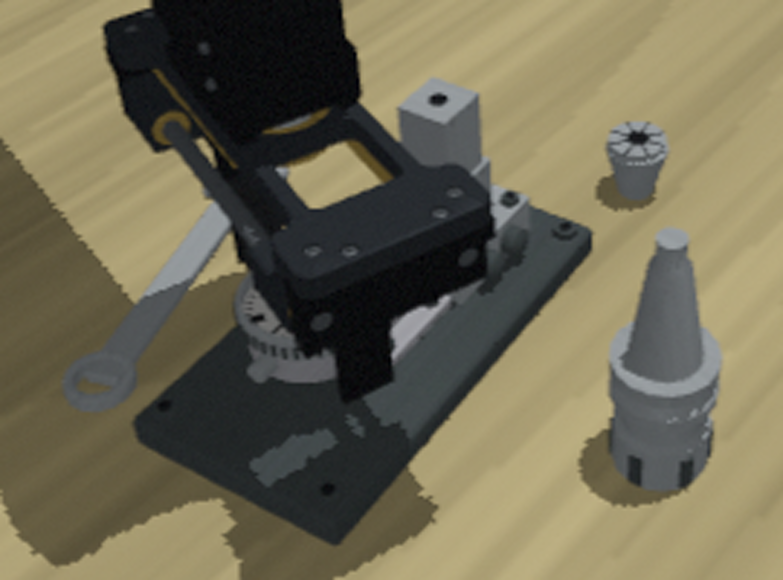

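```bash
python3 -m inch '{"dp":[[0,0,0],[0,0,0],[0,0,0],[0,0,0],[0,0,0],[0,0,0]],"turn":[0,0,0,0,0,0]}' 1 12
```

```text
time_s: 9.72
tool_pos: [0.556, -0.0883, 0.0264]
tool_rot: [-180.0, -0.0, -18.6]
force: [0.2, 0.4, 1.4]
grip_width: 0.0597
```

```bash
python3 -m inch '{"dp":[[0,0,0],[0,0,0],[0,0,0],[0,0,0],[0,0,0],[0,0,0],[0,0,0],[0,0,0]],"turn":[-5,-5,-5,-5,-5,-5,-5,0]}'
python3 - <<'E'
from h import *
a=vision.read_camera("wrist")
cv2.imwrite("pics/w9.png",a)
E
```

```text
time_s: 10.72
tool_pos: [0.5557, -0.0884, 0.0264]
tool_rot: [-180.0, 0.0, 16.3]
force: [-1.5, 0.4, 1.7]
grip_width: 0.0595
```

View pics/w9.png

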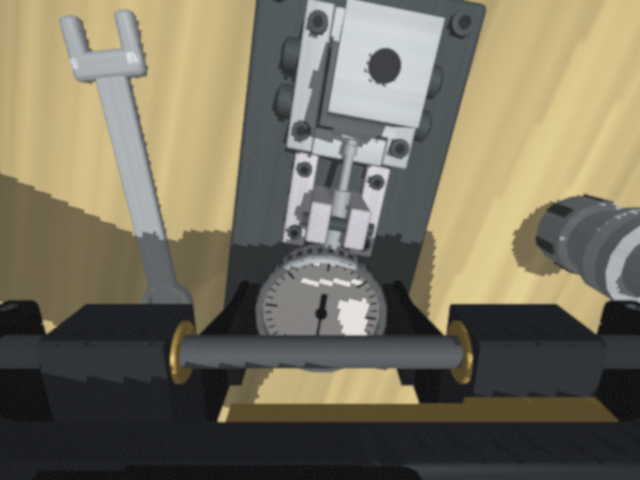

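```bash
python3 -m inch '{"dp":[[0,0,0],[0,0,0],[0,0,0],[0,0,0]],"turn":[0,0,0,0]}' -1
python3 -m inch '{"dp":[[0,0,-0.04],[0,0,-0.04],[0,0,-0.04],[0,0,-0.03],[0,0,0]],"turn":[0,0,0,0,0]}'
python3 - <<'E'
from h import *
a=vision.read_camera("wrist");b=vision.read_camera("top")
cv2.imwrite("pics/w10.png",cv2.resize(a[150:350,220:420],None,fx=3,fy=3,interpolation=cv2.INTER_CUBIC))
cv2.imwrite("pics/t10.png",b)
o=sensors.get_obs();print(o["qpos"],o["grip_width"])
E
```

```text
time_s: 11.28
tool_pos: [0.5559, -0.0884, 0.0262]
tool_rot: [180.0, -0.0, 16.4]
force: [0.7, -0.3, 0.2]
grip_width: 0.0854
time_s: 11.9
tool_pos: [0.5576, -0.0887, 0.1788]
tool_rot: [179.9, -0.3, 16.4]
force: [0.1, 0.0, -0.7]
grip_width: 0.087
[-31.4651   9.8147  42.3858  98.8875  -6.8832  73.9676  28.7893] 0.0874069206764364
```

View pics/w10.png

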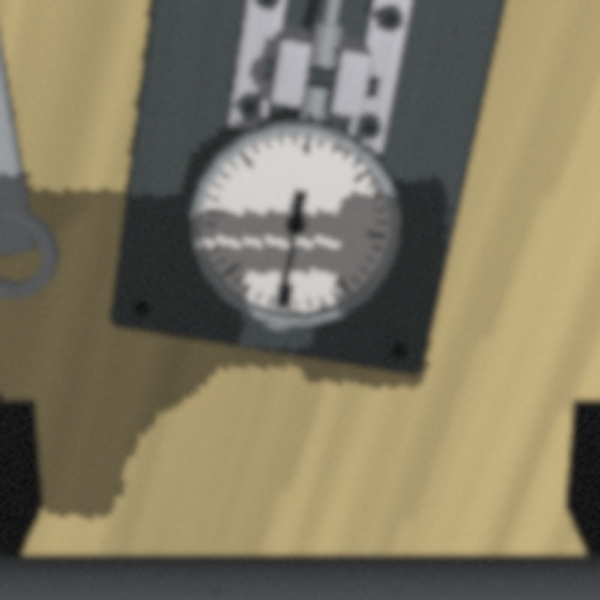

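```bash
python3 -m inch '{"dp":[[0,0,0],[0,-0.0335,0],[0,-0.0335,0],[0,-0.0335,0],[0,0,0],[0,0,0]],"turn":[10,0,0,0,0,0]}'
python3 - <<'E'
from h import *
o=sensors.get_obs();t=np.array(o["tool_pos"]);print(t,o["tool_rot"],o["qpos"])
cw=vision.get_calibration("wrist");a=vision.read_camera("wrist")
q=np.radians(96.38);X=np.array([np.cos(q),np.sin(q),0]);Y=np.array([-np.sin(q),np.cos(q),0]);n=np.array([.5443,.0112,.105])
for sx,sy in ((0,0),(1,1),(1,-1),(-1,-1),(-1,1)):
    u=proj("wrist",n+sx*.014*X+sy*.013*Y,cw)[0]; print(u)
    if 1: cv2.circle(a,tuple(int(round(v)) for v in u),1,(0,0,255),-1)
cv2.imwrite("pics/w11.png",cv2.resize(a[150:350,220:420],None,fx=3,fy=3,interpolation=cv2.INTER_CUBIC))
E
```

```text
time_s: 12.75
tool_pos: [0.5441, 0.0106, 0.1752]
tool_rot: [179.9, 0.1, 6.3]
force: [-0.3, -0.7, -0.5]
grip_width: 0.0874
[0.5441 0.0106 0.1752] [179.9426   0.106    6.3439] [-40.3144   6.8366  39.4738 101.2471  -4.4544  73.613    6.5694]
[322.5396 242.1957]
[304.7398 223.9275]
[340.3952 223.9467]
[339.7958 259.9061]
[305.2355 259.8809]
```

View pics/w11.png

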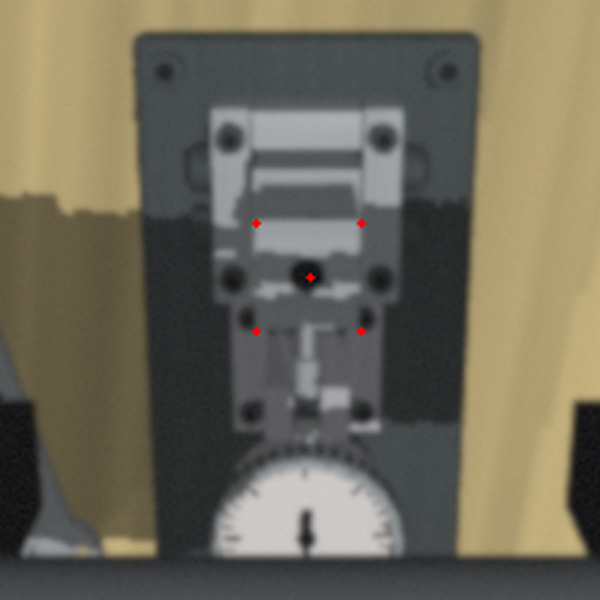

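```bash
python3 -m inch '{"dp":[[0,0,0.03],[0,0,0.03],[0,0,0.03],[0,0,0.02],[0,0,0.01],[0,0,0.005],[0,0,0.003],[0,0,0]],"turn":[0,0,0,0,0,0,0,0]}'
python3 - <<'E'
from h import *
a=vision.read_camera("scene")
cv2.imwrite("pics/s12.png",cv2.resize(a[180:340,200:400],None,fx=3.8,fy=3.7,interpolation=cv2.INTER_CUBIC))
E
```

```text
time_s: 13.8
tool_pos: [0.5451, 0.0115, 0.0487]
tool_rot: [-180.0, -0.0, 6.4]
force: [0.4, -0.0, -0.3]
grip_width: 0.0871
```

View pics/s12.png

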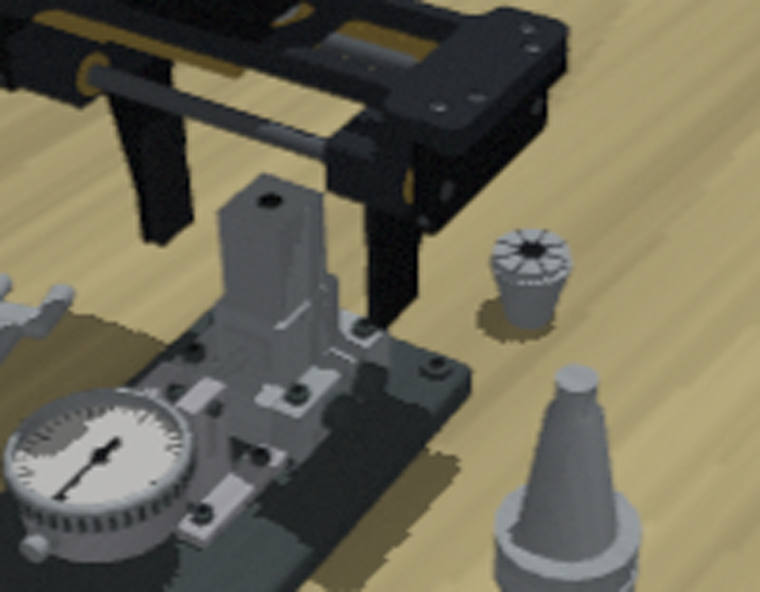

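```bash
python3 -m inch '{"dp":[[0,0,0],[0,0,0],[0,0,0],[0,0,0],[0,0,0],[0,0,0],[0,0,0],[0,0,0]],"turn":[0,0,0,0,0,0,0,0]}' 1 40
python3 -m inch '{"dp":[[0,0,0],[0,0,0],[0,0,0]],"turn":[0,0,0]}'
```

```text
time_s: 14.85
tool_pos: [0.5447, 0.0115, 0.0483]
tool_rot: [-180.0, 0.0, 6.4]
force: [1.0, 0.2, 0.6]
grip_width: 0.0258
time_s: 15.22
tool_pos: [0.5447, 0.0115, 0.0482]
tool_rot: [-180.0, 0.0, 6.4]
force: [-0.8, 0.5, 0.1]
grip_width: 0.0259
```

Gripped at 26 mm with no side force. First rock goes towards +y (tool −x).

```bash
python3 -m inch '{"dp":[[-0.001,0,0],[-0.001,0,0],[-0.001,0,0],[-0.001,0,0]],"turn":[0,0,0,0]}'
```

```text
time_s: 15.72
tool_pos: [0.5442, 0.0115, 0.0484]
tool_rot: [179.9, -0.4, 6.4]
force: [11.5, 0.7, -12.2]
grip_width: 0.0256
```

```bash
python3 -m inch '{"dp":[[-0.001,0,0],[-0.001,0,0],[-0.001,0,0],[-0.001,0,0],[0,0,0]],"turn":[0,0,0,0,0]}'
```

```text
time_s: 16.35
tool_pos: [0.5436, 0.0114, 0.0484]
tool_rot: [179.9, -0.8, 6.4]
force: [19.3, 0.7, -21.0]
grip_width: 0.0254
```

```bash
python3 -m inch '{"dp":[[-0.002,0,0],[-0.002,0,0],[-0.002,0,0],[-0.002,0,0],[0,0,0]],"turn":[0,0,0,0,0]}'
python3 - <<'E'
from h import *
o=sensors.get_obs();print(o["force"],o["wrist_torque"],o["tool_pos"],o["tool_rot"])
a=vision.read_camera("scene")
cv2.imwrite("pics/s13.png",cv2.resize(a[180:340,200:400],None,fx=3.8,fy=3.7,interpolation=cv2.INTER_CUBIC))
E
```

```text
time_s: 16.98
tool_pos: [0.5402, 0.011, 0.0499]
tool_rot: [179.8, -1.4, 6.4]
force: [27.3, 2.3, -24.0]
grip_width: 0.0265
[ 27.3382   2.2817 -23.9893] [ 0.4821 -6.7277  0.0139] [0.5402 0.011  0.0499] [179.8406  -1.4036   6.4164]
```

View pics/s13.png

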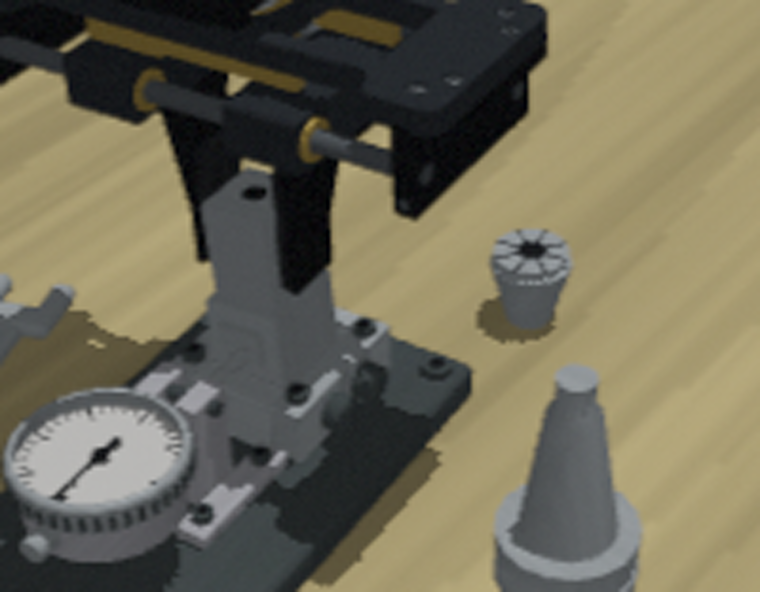

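```bash
python3 -m inch '{"dp":[[0,0,-0.001],[0,0,-0.001],[0.004,0,0],[0.004,0,0],[0.004,0,0],[0.004,0,0],[0,0,0]],"turn":[0,0,0,0,0,0,0]}'
```

```text
time_s: 17.9
tool_pos: [0.5419, 0.0112, 0.05]
tool_rot: [-179.9, 0.4, 6.4]
force: [-4.5, -1.0, 3.7]
grip_width: 0.0263
```

```bash
python3 -m inch '{"dp":[[0.003,0,0],[0.003,0,0],[0.003,0,0],[0.003,0,0],[0.003,0,0],[0,0,0]],"turn":[0,0,0,0,0,0]}'
python3 - <<'E'
from h import *
o=sensors.get_obs();print(o["force"],o["wrist_torque"],o["tool_pos"],o["tool_rot"])
a=vision.read_camera("scene")
cv2.imwrite("pics/s14.png",cv2.resize(a[180:340,200:400],None,fx=3.8,fy=3.7,interpolation=cv2.INTER_CUBIC))
E
```

```text
time_s: 18.65
tool_pos: [0.5472, 0.0118, 0.0492]
tool_rot: [-179.8, 1.5, 6.3]
force: [-24.4, -2.1, 22.3]
grip_width: 0.0255
[-24.4095  -2.09    22.2944] [-0.5808  6.9523 -0.0344] [0.5472 0.0118 0.0492] [-179.7966    1.5361    6.3256]
```

View pics/s14.png

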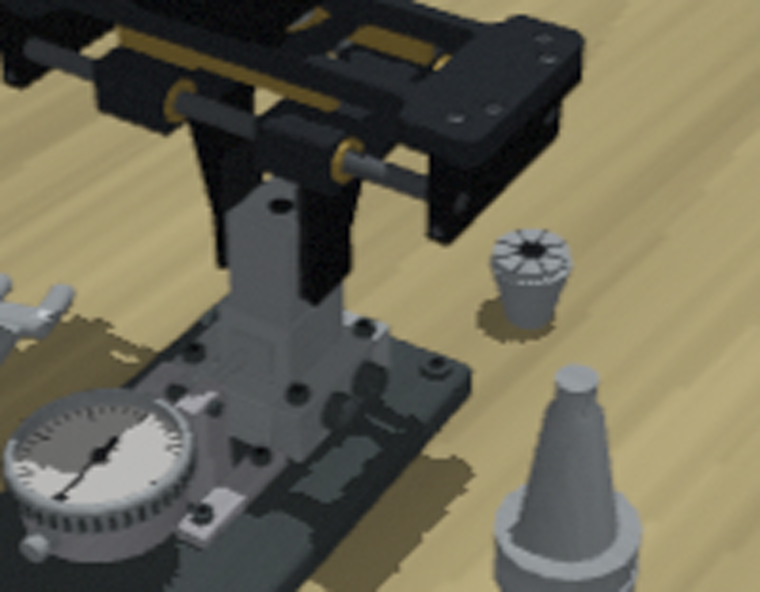

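```bash
python3 -m inch '{"dp":[[-0.005,0,-0.001],[-0.005,0,-0.001],[-0.005,0,-0.001],[-0.004,0,-0.001],[-0.004,0,-0.001],[-0.004,0,-0.001],[-0.004,0,0],[0,0,0]],"turn":[0,0,0,0,0,0,0,0]}' 1 50
python3 -m inch '{"dp":[[0.005,0,-0.001],[0.005,0,-0.001],[0.005,0,-0.001],[0.005,0,0],[0.004,0,0],[0.004,0,0],[0.004,0,0],[0,0,0]],"turn":[0,0,0,0,0,0,0,0]}'
python3 - <<'E'
from h import *
o=sensors.get_obs();print(o["force"],o["wrist_torque"],o["tool_pos"],o["tool_rot"])
a=vision.read_camera("scene")
cv2.imwrite("pics/s15.png",cv2.resize(a[180:340,200:400],None,fx=3.8,fy=3.7,interpolation=cv2.INTER_CUBIC))
E
```

```text
time_s: 19.7
tool_pos: [0.5362, 0.0107, 0.0535]
tool_rot: [179.8, -1.0, 6.4]
force: [27.4, 1.7, -48.3]
grip_width: 0.0276
time_s: 20.7
tool_pos: [0.5477, 0.0111, 0.0576]
tool_rot: [-179.9, 1.6, 6.3]
force: [-25.8, -3.8, 11.4]
grip_width: 0.0256
[-25.8118  -3.8483  11.3636] [-0.8023  7.3411  0.0172] [0.5477 0.0111 0.0576] [-179.8597    1.6065    6.294 ]
```

View pics/s15.png

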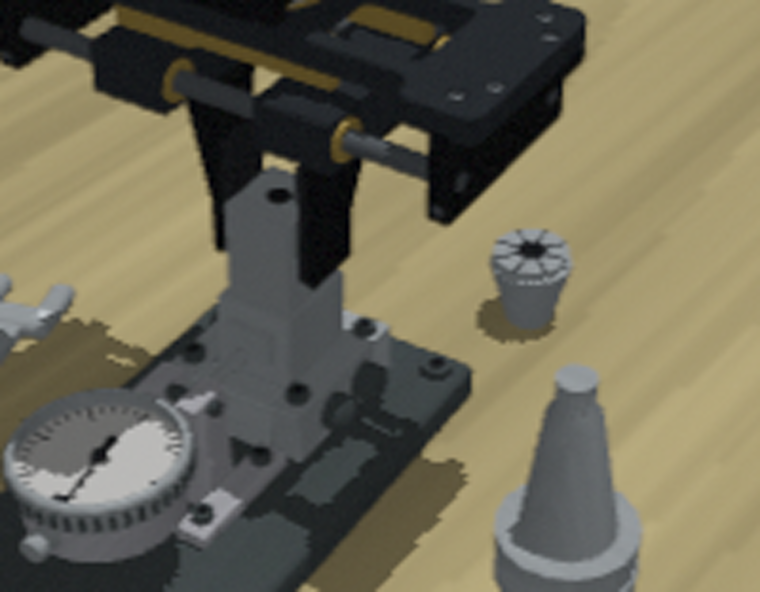

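```bash
cat > est.py <<'E'
from h import *
def est(u,v,sx=3.8,sy=3.7,home=(270,201)):
    q=np.radians(96.38);Y=np.array([-np.sin(q),np.cos(q),0]);n=np.array([.5443,.0112,.105])
    cs=vision.get_calibration("scene")
    f=lambda a:(proj("scene",n+a[0]*Y+[0,0,a[1]],cs)-proj("scene",n,cs))[0]-np.array([(u-home[0])/sx,(v-home[1])/sy])
    return least_squares(f,[0,0]).x*1000
E
python3 - <<'E'
from est import *
for p in ((254,192),(281,206),(279,196)): print(p,est(*p))
E
```

```text
(254, 192) [6.647 1.543]
(281, 206) [-4.5802 -0.526 ]
(279, 196) [-3.9936  3.6098]
```

```bash
python3 -m inch '{"dp":[[-0.006,0,0],[-0.006,0,0],[-0.006,0,-0.001],[-0.006,0,-0.001],[-0.004,0,0],[-0.004,0,0],[-0.002,0,0],[0,0,0]],"turn":[0,0,0,0,0,0,0,0]}' 1 60
python3 -m inch '{"dp":[[0.006,0,0],[0.006,0,0],[0.006,0,-0.001],[0.006,0,-0.001],[0.004,0,0],[0.004,0,0],[0.002,0,0],[0,0,0]],"turn":[0,0,0,0,0,0,0,0]}'
python3 - <<'E'
from h import *
o=sensors.get_obs();print(o["force"],o["wrist_torque"],o["tool_pos"],o["tool_rot"])
a=vision.read_camera("scene")
cv2.imwrite("pics/s16.png",cv2.resize(a[180:340,200:400],None,fx=3.8,fy=3.7,interpolation=cv2.INTER_CUBIC))
E
```

```text
time_s: 21.75
tool_pos: [0.5405, 0.0109, 0.0667]
tool_rot: [179.9, -1.7, 6.4]
force: [18.9, 2.3, -13.4]
grip_width: 0.0261
time_s: 22.75
tool_pos: [0.5478, 0.0115, 0.0639]
tool_rot: [-179.8, 1.6, 6.3]
force: [-30.8, -2.6, 37.0]
grip_width: 0.0253
[-30.8152  -2.5754  36.9815] [-0.7966  8.9064  0.0791] [0.5478 0.0115 0.0639] [-179.7636    1.6225    6.3029]
```

View pics/s16.png

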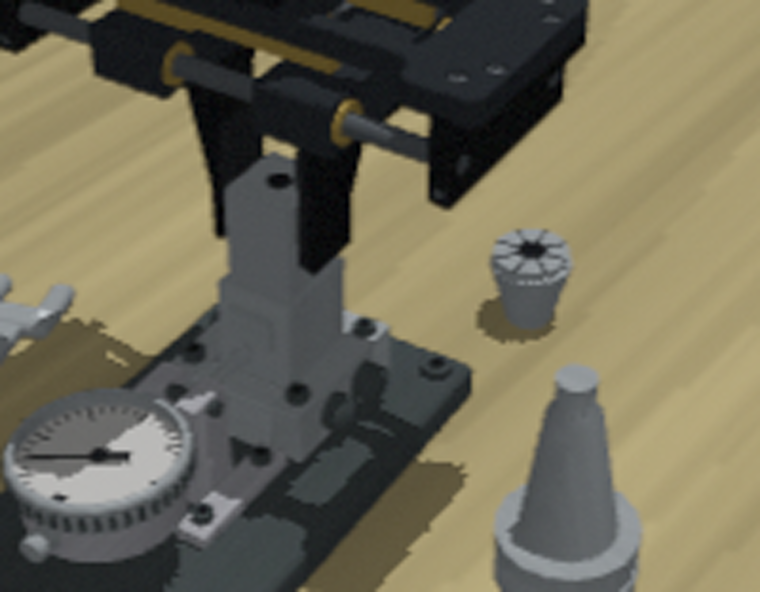

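```bash
python3 -c "
from est import *
print(est(279,181))"
python3 -m inch '{"dp":[[-0.006,0,0],[-0.006,0,0],[-0.005,0,-0.001],[-0.005,0,-0.001],[-0.004,0,-0.001],[-0.003,0,0],[0,0,0]],"turn":[0,0,0,0,0,0,0]}'
python3 - <<'E'
from h import *
o=sensors.get_obs();print(o["force"],o["wrist_torque"],o["tool_pos"],o["tool_rot"])
a=vision.read_camera("scene")
cv2.imwrite("pics/s17.png",cv2.resize(a[180:340,200:400],None,fx=3.8,fy=3.7,interpolation=cv2.INTER_CUBIC))
E
```

```text
[-4.3929 10.2082]
time_s: 23.68
tool_pos: [0.5408, 0.0111, 0.0677]
tool_rot: [179.9, -1.1, 6.4]
force: [19.6, 1.0, -17.3]
grip_width: 0.0257
[ 19.5854   0.9846 -17.2982] [ 0.3248 -5.4779 -0.0244] [0.5408 0.0111 0.0677] [179.8851  -1.1239   6.3998]
```

View pics/s17.png

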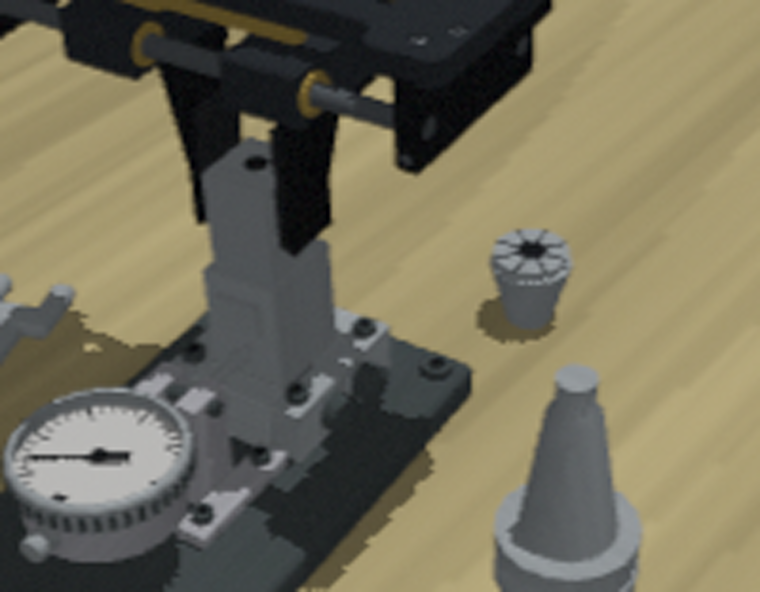

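```bash
python3 -m inch '{"dp":[[0.004,0,0],[0.004,0,0],[0.004,0,0],[0.001,0,0],[0,0,-0.002],[0,0,0]],"turn":[0,0,0,0,0,0]}'
python3 -c "
from est import *
print(est(256,162))"
```

```text
time_s: 24.48
tool_pos: [0.5437, 0.0113, 0.0678]
tool_rot: [-180.0, 0.1, 6.4]
force: [-0.4, 0.3, -4.5]
grip_width: 0.0257
[ 4.8546 15.0896]
```

```bash
python3 -m inch '{"dp":[[0,0,-0.003],[0,0,-0.003],[0,0,-0.003],[0,0,-0.003],[0,0,-0.003],[0,0,-0.003],[0,0,-0.002],[0,0,0]],"turn":[0,0,0,0,0,0,0,0]}'
python3 - <<'E'
from h import *
o=sensors.get_obs();print(o["force"],o["wrist_torque"],o["tool_pos"],o["tool_rot"],o["grip_width"])
a=vision.read_camera("scene");b=vision.read_camera("wrist")
cv2.imwrite("pics/s18.png",cv2.resize(a[180:340,200:400],None,fx=3.8,fy=3.7,interpolation=cv2.INTER_CUBIC));cv2.imwrite("pics/w18.png",b)
E
```

```text
time_s: 25.48
tool_pos: [0.5449, 0.0116, 0.0884]
tool_rot: [-180.0, -0.0, 6.4]
force: [-0.2, 0.9, -5.0]
grip_width: 0.0252
[-0.2489  0.9467 -4.9671] [-0.1168  0.0602  0.0191] [0.5449 0.0116 0.0884] [-179.9916   -0.0241    6.3729] 0.025218483730082147
```

View pics/s18.png

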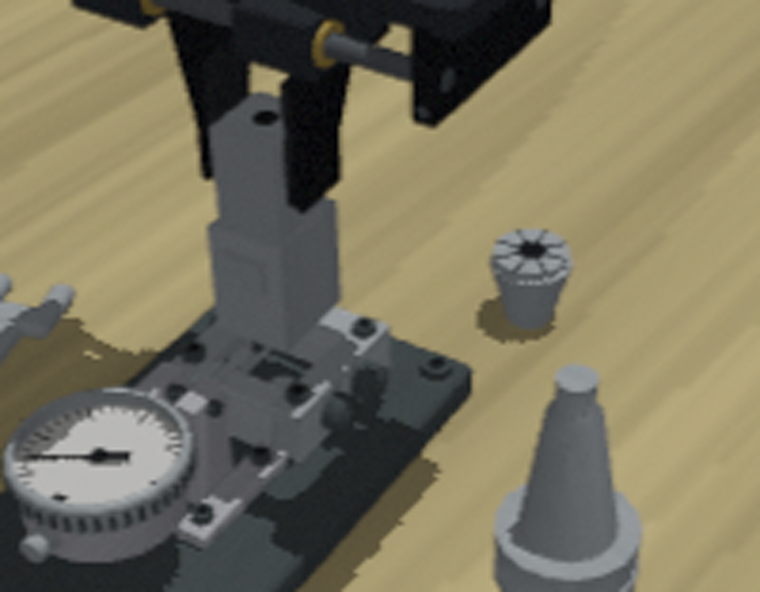

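View pics/w18.png

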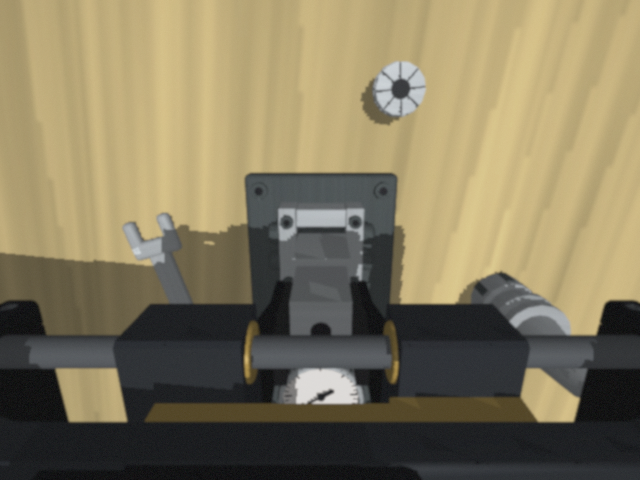

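```bash
python3 -c "
from est import *
print(est(265,118))"
python3 -m inch '{"dp":[[0,0,0],[0,0,0],[0,0,0],[0,0,0]],"turn":[0,0,0,0]}'
python3 - <<'E'
from h import *
a=vision.read_camera("scene")
cv2.imwrite("pics/s19.png",cv2.resize(a[200:300,230:330],None,fx=6,fy=6,interpolation=cv2.INTER_CUBIC))
o=sensors.get_obs();print(o["force"],o["joint_velocities"],o["tool_pos"])
cs=vision.get_calibration("scene")
# expected underside corners for z
q=np.radians(96.38);X=np.array([np.cos(q),np.sin(q),0]);Y=np.array([-np.sin(q),np.cos(q),0])
for z in (.045,.050,.055): print(z,[((proj("scene",np.array([.5443,.0112,z])+sx*.018*X+sy*.015*Y,cs)[0]-[230,200])*6).round() for sx,sy in((-1,-1),(1,-1),(-1,1))])
E
```

```text
[-0.2198 35.133 ]
time_s: 26.08
tool_pos: [0.5447, 0.0115, 0.0882]
tool_rot: [-180.0, -0.0, 6.4]
force: [0.0, -0.7, -5.4]
grip_width: 0.0254
[-0.5336  0.0113 -4.695 ] [ 0.0062  0.0086  0.0579 -0.0565 -0.0086 -0.003  -0.0481] [0.5447 0.0115 0.0882]
0.045 [array([269., 484.]), array([356., 397.]), array([161., 441.])]
0.05 [array([268., 467.]), array([356., 380.]), array([159., 424.])]
0.055 [array([267., 450.]), array([355., 364.]), array([158., 407.])]
```

View pics/s19.png

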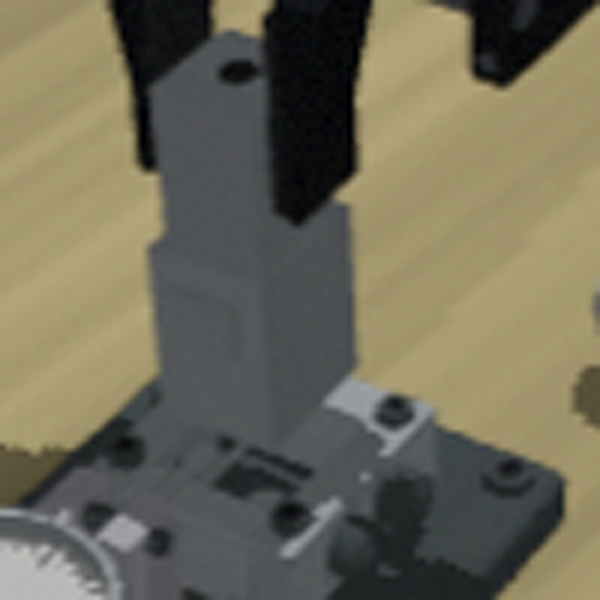

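```bash
python3 -c "
from cell import env,sensors
print(env.sign_off()); o=sensors.get_obs(); print(o['time_s'],o['force'],o['tool_pos'],o['grip_width'])"
```

```text
the job is handed in; nothing more can be done
None
the job is handed in; nothing more can be done
```

I set the gauge to zero, rocked the master free of its nest, and handed the job in with the master held upright above it. No verdict came back, so what follows rests on my last camera and sensor readings.

- **Zero setting:** I turned the bezel about 35° counter-clockwise and let go. The wrist picture showed the zero mark under the pointer, about 0.6 mm off. After the rocking the mark had not visibly moved.
- **Rocking:** I gripped the head across y and rocked it about +6.6 mm to the +y side first. It then went to −y, reading about −4 mm with the master risen about 3.6 mm. I kept swinging until the pull fell to the master's own weight, about 5 N. The rock and rise figures are estimates from the scene camera.
- **Final hold:** The underside is at about 0.055 m, roughly 16 mm above the nest. The master is upright, less than 1 mm off its middle in y and still, and the vertical force is its weight only. The grip is set to 60 N. The tool holder and collet looked unmoved; the spanner was only partly in the last pictures. Time was about 26 s.

**Checks that disagreed:**
- **Finger length:** The real fingertips sit about 24 mm short of the reported TCP. On my first try the fingers closed just above the dial without touching anything. I measured the offset from the scene and wrist pictures and corrected for it.
- **Finger slip:** The fingers slipped a few millimetres up the head during the swings, so I raised the grip force in steps from 40 to 60 N.

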